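# Fasten the filter cover with a push rivet

### The arm

A 6-joint arm with a two-finger parallel gripper is mounted at the origin on a cart in front of the work surface, level with it; the furniture and walls round the work are solid. World frame = base frame: x ahead of the robot, y to its left, z up, the work surface at z = 0. Lengths are in m, angles in rad, forces in N, time in s.
With the tool pointing down it reaches from about 0.375 to 0.925 m from the base axis. Payload 5.7 kg.
Tool frame: the origin (TCP) lies midway between the tips of the shut fingers; the grasp point (between the pads) lies 19 mm behind it; z points along the fingers, y is the line along which they close (so a half turn about z gives the same grasp; the last joint's range is limited). The gripper opens to 88 mm and grips with 3 to 60 N. Pads are 20 mm wide; open, the fingers measure 115 mm over their backs; the gripper's body (75 mm by 178 mm) begins 61 mm behind the grasp point.
Start: joints at [1.122, 0.359, 1.51, -0, 1.272, -0.115], TCP at [0.197, 0.567, 0.223] pointing down, gripper open.
Joint ranges: [-2.97, 2.97], [-1.01, 2.36], [0.21, 2.38], [-0.96, 4.11], [0.2, 2.71], [-2.98, 2.98]. Speed limits (rad/s): [2.39, 2.39, 3.14, 3.14, 3.14, 3.14].

### API

Orientations are given as a rotation vector (axis times angle).
In Python, from plant import * gives the robot as it stands. The module is installed in compiled form; this text tells all that it offers.
- The arm moves only by the shell command python3 -m inch FILE [OPENING], which reads ROWS from the file FILE. ROWS is 1 to 10 rows, parted by a bar, with the numbers parted by spaces; each row has 6 numbers: dx, dy, dz in m, then a rotation vector rx, ry, rz in rad; each row is the pose to reach, as a shift and turn from the pose commanded when the command began, along the tool's axes at that moment; what a row does not reach only later rows make up. A row lasts 1/10 s, in which the tool goes at most 0.05 m and 0.15 rad, less where a joint would pass 70% of its speed; a pose out of reach is approached as far as the arm can. OPENING is the finger opening in m, set as the command begins (- or left out keeps the last). The fingers move at their own pace and stop on an object; the grip force is fixed at half the most. Time passes only in rows, so rows that do not move let the fingers close. It prints the time, the measured TCP pose, the force, the opening and the grip force at its end. Input that does not fit is refused with a message, and nothing moves.
- state(): the state, without advancing time (a new reading comes with each control period).
- snapshot(name): name is "side" or "top"; returns a dict with "img" (400x640x3 uint8, red, green, blue), "range_z" (400x640 float32, m along the optical axis (not along the pixel's ray), 0 where there is no reading), "vertical_fov" (degrees; the focal length in pixels is half the picture's height over the tangent of half this angle, whatever the lens; pixels are square), "cx", "cy" (the principal point, pixels), "R" (3x3) and "t" (3): a world point X has camera coordinates R X + t. Camera axes: x right, y down, z forward; pixel columns grow to the right and rows downward; lengths in m; the calibration is good to about 2 mm. A picture is of the moment at which its call begins.
- finish_job(): hands the job in; it is judged then, once.
The state is a dict: "time_s": time; "q": joint angles; "qd": joint speeds; "effort": joint torques, N m; "eef_pos": TCP position; "tcp_rot": TCP orientation; "wrist_force": force on the tool from outside, world axes, zero at the start; "ft_torque": the same for the moment, N m; "width": finger opening in m; "finger_force": force on a finger pad.
Only numpy, scipy, OpenCV 4.12 (cv2) and the standard library are available. Lean on these libraries where they do the work, as an engineer would, in place of code of your own. Each camera call takes 0.05 s, during which the arm holds its last target. There are 200 camera calls.

### The job

The white cover of the extractor-filter cassette stands up on its seal: take the yellow push rivet out of the blue holder, put it right down into the empty hole of the cover with its red pin still up, and then press the red pin flush with the head so that the rivet spreads and keeps the cover down. The cover gives before it is firm, and cracks if you lean on it with more than 2.5 kg, so go by feel. Leave the other things on the worktop where they are, and let go at the end.

Things in the scene. Friction and masses are not known exactly. Their poses are not given: they have to be found in the camera images.
- filter: grey filter cassette, tray 130 (x) x 170 (y) mm, fixed on the worktop; origin at the centre of its underside, z up. Its telescopic inner frame stands at any height within 8 mm, firm. A white louvred cover, 4 mm thick, is hooked in along the frame's +x edge; its -x edge stands up on a foam seal. Under a push at the hole the cover sinks by 4 to 12 mm, differently each time, before it is firm
- cover (a joint): springy part of the cover's tilt: 0 = risen, 0.040 rad (4 mm at the hole) = pressed down firm. Before it the seal crushes by 0 to 8 mm at about 2 N and stays so. The springy part takes 3 to 7 N at the hole and comes back unless a set rivet holds it (then it stays at about 0.026)
- hole (a point): centre of the empty hole in the cover, at the cover's upper face (moves with the cover), 40 mm from the filter's centre towards its -x edge. The hole is 17 mm wide in the cover and 15 mm wide in the 5 mm thick frame 4 to 12 mm below it; free space under the frame
- holder: blue block 40 x 100 x 34 mm, fixed on the worktop, with three 14.5 mm holes in a row along its y, 34 mm apart; the rivet stands in the middle one at the start
- rivet: yellow plastic push rivet, 25 g, loose. Origin at the centre of the underside of its head, z up along its axis. Head: disc 24 mm wide, 10 mm high, the part to grip; shank 12 mm wide reaching 21 mm below the head, the last 7 mm tapering to 6 mm.
- pin (a joint): travel of the rivet's red centre pin: 0 = up (8 mm proud of the head), 0.008 m = flush with the head. It moves against about 10 N of friction and stays where it is left. As it goes in, two small legs near the foot of the shank spread by 4 mm; they clear the frame and catch under it only when the head has pressed the cover down firm
- pin_top (a point): centre of the top of the red pin (11 mm wide); 18 mm above the rivet's origin while the pin is up, 10 mm when flush
- mug_1: white mug with handle, 93 mm high, standing on the worktop; origin at its foot
- spice_jar_1: glass spice jar with red lid, 45 mm wide, 106 mm high; origin at its foot
- tin_2: low food tin, 75 mm wide, 58 mm high; origin at its foot
- jar_honey: honey jar with grey lid, 71 mm wide, 110 mm high; origin at its foot
- salt_shaker: salt shaker with grey cap, 44 mm wide, 90 mm high; origin at its foot
Not all that is in view belongs to the job. Several things have the shape of the rivet; the one meant has the colours described above.

How it is judged:
By the outcome, as a careful person would: the job done as asked, in the order asked, and still so for the second after the job is handed in, with the robot touching nothing.
It also fails if it takes over 64 s, if anything falls off the work surface, if the arm or the gripper's body presses on something with over 40 N, if the wrist force passes 120 N, or if a joint passes its speed limit or range.

## Working session

There is one attempt and no reset: what is moved stays moved. The work goes in short steps, Python scripts to look and compute and a shell command to move; the robot and the scene stay as the last step left them, time stands still between calls to the robot, and variables do not carry over. Pictures are saved under pics/ and viewed, at most 10 in all, crops included, and the job is handed in when it is done.

```bash
mkdir -p pics; cat > h.py <<'E'
from plant import *
import numpy as np, cv2
def K(s): 
    f=200/np.tan(np.radians(s["vertical_fov"])/2); return f
def px2w(s,u,v,z=None):
    f=K(s); d=s["range_z"][int(v),int(u)] if z is None else z
    p=np.array([(u-s["cx"])/f*d,(v-s["cy"])/f*d,d]); return s["R"].T@(p-s["t"])
def cloud(s):
    f=K(s); v,u=np.mgrid[0:400,0:640]; d=s["range_z"]
    p=np.stack([(u-s["cx"])/f*d,(v-s["cy"])/f*d,d],-1); return (p-s["t"])@s["R"]
def ray_z(s,u,v,z):
    f=K(s); r=s["R"].T@np.array([(u-s["cx"])/f,(v-s["cy"])/f,1]); c=-s["R"].T@s["t"]
    return c+r*(z-c[2])/r[2]
E
python3 - <<'E'
from h import *
for n in("top","side"):
    s=snapshot(n); cv2.imwrite(f"pics/{n}0.png",s["img"][...,::-1]); print(n,K(s),s["cx"],s["cy"],-s["R"].T@s["t"])
    np.save(f"{n}0.npy",s,allow_pickle=True)
print(state())
E
```

```text
top 427.4690258317475 322.69316554109605 196.44394964429515 [0.42275048 0.23542702 0.95220638]
side 492.47645111285493 329.165275494649 194.93222103924975 [ 0.11162611 -0.62614555  0.47372311]
{'time_s': 0.1, 'q': array([ 1.12188879e+00,  3.59409928e-01,  1.51127287e+00,  4.86901935e-06,
        1.27252691e+00, -1.15053384e-01]), 'qd': array([-0.00190951, -0.00216539, -0.00311782,  0.00236799,  0.00061228,
       -0.00156562]), 'effort': array([ 1.76182290e-03, -5.16357815e+01, -2.71408725e+01,  6.80057332e-02,
        2.76426732e-02, -4.79900109e-05]), 'eef_pos': array([0.19632788, 0.56633241, 0.22192692]), 'tcp_rot': array([-5.21911385e-01, -3.09747509e+00,  2.43736039e-03]), 'wrist_force': array([-0.42783319, -0.33421825, -0.10798454]), 'ft_torque': array([0.0337558 , 0.00392337, 0.03558628]), 'finger_force': 0.0, 'width': 0.08784960914061657}
```

View pics/top0.png

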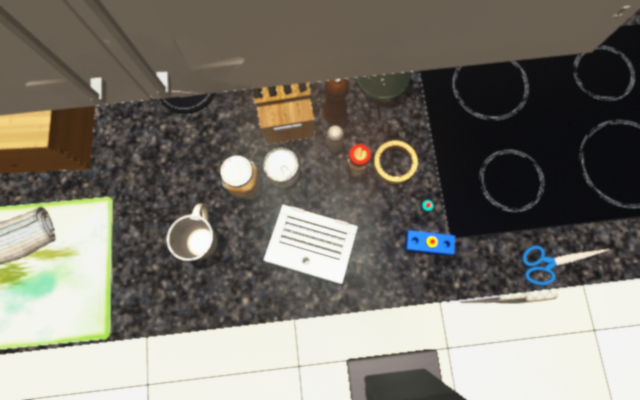

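View pics/side0.png

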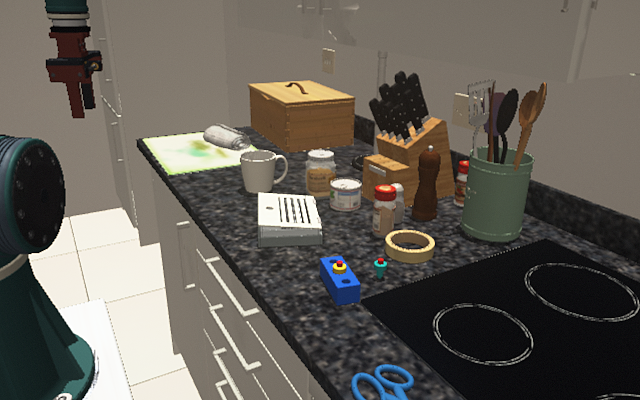

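Candidates: the yellow rivet with a red pin in the blue holder at top (432,242) / side (340,267), and a teal look-alike at top (428,205) / side (380,267). The yellow one in the middle of the blue holder matches. The filter is at top (312,243) with its hole at (306,260).

```bash
python3 - <<'E'
from h import *
s=np.load("top0.npy",allow_pickle=True).item(); q=np.load("side0.npy",allow_pickle=True).item()
print(np.round(s["R"],3))
for n,c,L in(("t",s,[(432,242),(428,205),(306,260),(283,209),(356,240),(266,262),(340,279),(415,242),(449,243),(100,330)]),("s",q,[(340,265),(380,265),(290,215)])):
    for p in L: print(n,p,np.round(px2w(c,*p),4))
P=cloud(s); im=s["img"].astype(int)
b=(im[...,2]>150)&(im[...,0]<90)&(im[...,1]<140)&(P[...,2]>.025)&(P[...,2]<.045)
b[:, :400]=0;b[:,470:]=0
print("holder",P[b].mean(0),np.ptp(P[b],0),cv2.minAreaRect((P[b][:,:2]*1000).astype(np.float32)))
w=(im.min(-1)>150)&(P[...,2]>.01)&(P[...,2]<.09); w[:200]=0;w[290:]=0;w[:,:260]=0;w[:,362:]=0
print("cover",cv2.minAreaRect((P[w][:,:2]*1000).astype(np.float32)),np.linalg.lstsq(np.c_[P[w][:,:2],np.ones(w.sum())],P[w][:,2],rcond=None)[0],w.sum())
y=(im[...,0]>150)&(im[...,1]>120)&(im[...,2]<90); y[:225]=0;y[260:]=0;y[:,:410]=0;y[:,455:]=0
print("riv",y.sum(),P[y].mean(0),np.argwhere(y).mean(0))
t=cv2.resize(s["img"][185:285,260:460],None,fx=4,fy=4,interpolation=2); cv2.imwrite("pics/crop1.png",t[...,::-1])
E
```

```text
[[-0.114 -0.993 -0.004]
 [-0.968  0.112 -0.226]
 [ 0.225 -0.022 -0.974]]
t (432, 242) [ 0.5061 -0.0021  0.0545]
t (428, 205) [ 0.5878 -0.0107  0.0416]
t (306, 260) [0.5031 0.2666 0.0056]
t (283, 209) [0.6154 0.3037 0.04  ]
t (356, 240) [ 0.535   0.1511 -0.0007]
t (266, 262) [0.5075 0.3526 0.0198]
t (340, 279) [0.4524 0.1992 0.049 ]
t (415, 242) [0.515  0.0222 0.0046]
t (449, 243) [ 0.502  -0.0444  0.0307]
t (100, 330) [0.4063 0.7171 0.0049]
s (340, 265) [ 0.5062 -0.0117  0.049 ]
s (380, 265) [ 0.5846 -0.0208  0.0318]
s (290, 215) [0.5256 0.2179 0.0457]
holder [ 0.50594769 -0.00697005  0.03356693] [0.05923924 0.10491748 0.01345199] ((508.609619140625, -3.7815704345703125), (100.33891296386719, 40.789031982421875), 76.89400482177734)
cover ((536.0103759765625, 251.05120849609375), (170.2899169921875, 129.1416473388672), 66.90242004394531) [-0.10437701  0.04202545  0.08712752] 4642
riv 61 [ 0.50765459 -0.0026353   0.04586989] [241.72131148 431.13114754]
```

View pics/crop1.png

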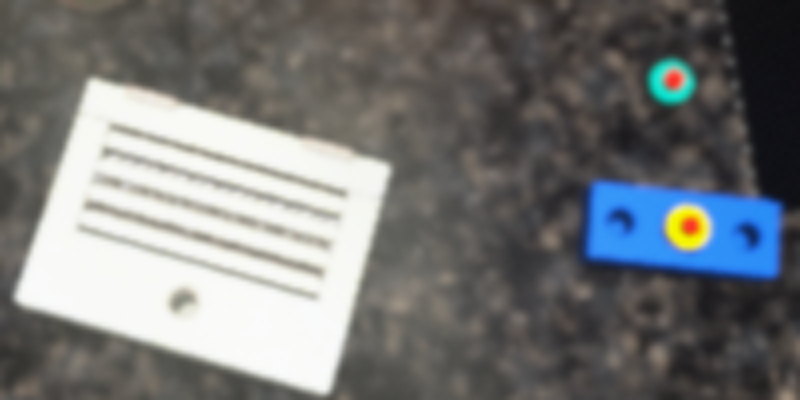

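The crop confirms it: yellow ring with red pin at about (432,242), in the middle hole of the blue block. The cover hole is at about (306,260). Next I refine both points and work out the shifts.

```bash
cat >> h.py <<'E'
from scipy.spatial.transform import Rotation as Ro
def rel(p,yaw):
    """shift in tool axes from measured pose to p, tool down with closing line (tool y) along filter-style y of yaw"""
    st=state(); R0=Ro.from_rotvec(st["tcp_rot"])
    c,s_=np.cos(yaw),np.sin(yaw); best=None
    for k in(1,-1):
        y=k*np.array([-s_,c,0]); z=np.array([0,0,-1.]); x=np.cross(y,z)
        d=(R0.inv()*Ro.from_matrix(np.c_[x,y,z])).as_rotvec()
        if best is None or np.linalg.norm(d)<np.linalg.norm(best): best=d
    return np.round(R0.inv().apply(np.array(p)-st["eef_pos"]),4),np.round(best,4)
E
python3 - <<'E'
from h import *
s=np.load("top0.npy",allow_pickle=True).item(); q=np.load("side0.npy",allow_pickle=True).item()
P=cloud(s); im=s["img"].astype(int)
def cen(m): 
    a=np.argwhere(m).mean(0); return a[1],a[0]
hs=np.array([px2w(s,u,v) for u,v in[(290,257),(325,265),(296,262),(316,266),(306,268),(306,250)]]); print(hs.round(4))
# dark hole weighted centroid
g=255-im[252:269,297:316].mean(-1); g=np.clip(g-np.median(g)-15,0,None); v,u=np.mgrid[252:269,297:316]
c=((g*u).sum()/g.sum(),(g*v).sum()/g.sum()); print("holepx",c,[ray_z(s,*c,z).round(4) for z in(.045,.055)])
print(im[252:269,297:316].mean(-1).astype(int))
def seg(c,box,f):
    i=c["img"].astype(int); m=f(i[...,0],i[...,1],i[...,2]); k=np.zeros_like(m); k[box[1]:box[3],box[0]:box[2]]=1; return m&k
yel=lambda r,g,b:(r>120)&(g<b*9+999)&(b<100)&(r>b+80)
red=lambda r,g,b:(r>120)&(g<90)&(b<90)
for n,c,box in(("top",s,(415,228,452,258)),("side",q,(325,255,358,280))):
    h=cen(seg(c,box,yel)); print(n,"disc",h,ray_z(c,*h,.044).round(4),ray_z(c,*h,.039).round(4))
    h=cen(seg(c,box,red)); print(n,"pin",h,ray_z(c,*h,.052).round(4),ray_z(c,*h,.048).round(4))
print(Ro.from_rotvec(state()["tcp_rot"]).as_matrix().round(3))
print(rel((.508,-.004,.12),np.radians(-22.5)))
E
```

```text
[[0.5095 0.298  0.0484]
 [0.4228 0.2354 0.9522]
 [0.4975 0.2863 0.0511]
 [0.4847 0.2457 0.0484]
 [0.4828 0.2668 0.0514]
 [0.5252 0.2644 0.0029]]
holepx (np.float64(305.67482253436043), np.float64(259.0546745204652)) [array([0.5018, 0.2658, 0.045 ]), array([0.5009, 0.2655, 0.055 ])]
[[249 248 248 248 248 248 248 248 248 247 246 245 243 239 232 218 201 189
  184]
 [248 248 248 248 248 248 248 248 248 248 248 248 249 248 246 243 239 232
  218]
 [248 248 248 248 248 248 248 248 248 248 248 248 248 249 249 249 247 246
  243]
 [248 248 248 248 248 248 248 247 245 244 245 247 248 248 249 249 249 248
  248]
 [248 248 248 248 248 246 243 236 230 228 234 241 245 248 248 249 249 249
  249]
 [248 249 248 248 246 240 227 207 194 193 207 227 240 246 248 249 249 249
  249]
 [248 249 248 247 243 227 196 173 162 161 173 198 229 243 248 249 249 249
  249]
 [248 248 248 246 237 210 172 150 143 144 153 180 221 241 248 249 249 249
  249]
 [248 248 248 244 232 195 156 140 146 160 173 187 218 240 247 249 249 249
  249]
 [248 248 248 245 234 197 158 151 172 197 210 216 227 242 248 249 249 249
  250]
 [248 2
[... 471 characters left out ...]

  250]
 [246 247 247 248 248 249 249 249 249 249 249 249 249 249 249 249 249 249
  249]]
top disc (np.float64(431.1066666666667), np.float64(241.62666666666667)) [ 0.508  -0.0031  0.044 ] [ 0.5085 -0.0044  0.039 ]
top pin (np.float64(432.1666666666667), np.float64(241.16666666666666)) [ 0.508  -0.0034  0.052 ] [ 0.5084 -0.0045  0.048 ]
side disc (np.float64(338.9), np.float64(266.6666666666667)) [ 0.5063 -0.0084  0.044 ] [ 0.5109 -0.0012  0.039 ]
side pin (np.float64(338.8125), np.float64(262.0)) [ 0.507  -0.0065  0.052 ] [ 0.5107 -0.0007  0.048 ]
[[-0.945  0.328 -0.001]
 [ 0.328  0.945 -0.001]
 [ 0.    -0.002 -1.   ]]
(array([-0.4814, -0.4365,  0.1025]), array([-0.0016, -0.0001,  0.0588]))
```

```bash
echo '-0.24 -0.218 0 0 0 0.0588 | -0.24 -0.218 0 0 0 0.0588 | -0.24 -0.218 0 0 0 0.0588 | -0.24 -0.218 0 0 0 0.0588 | -0.24 -0.218 0 0 0 0.0588 | -0.24 -0.218 0 0 0 0.0588 | -0.24 -0.218 0 0 0 0.0588 | -0.24 -0.218 0 0 0 0.0588 | -0.24 -0.218 0 0 0 0.0588' > path.dat && python3 -m inch path.dat; python3 -c "
from h import *
print(rel((.508,-.004,.12),np.radians(-22.5)))"
```

```text
time_s: 1.0
eef_pos: [0.3518, 0.2823, 0.2225]
tcp_rot: [-0.615, -3.08, -0.0]
wrist_force: [-0.0, 0.3, 0.1]
width: 0.0878
finger_force: 0.0
(array([-0.2543, -0.2043,  0.1023]), array([ 0.0001, -0.0007, -0.0017]))
```

```bash
echo '-0.254 -0.204 0.102 0 0 0 | -0.254 -0.204 0.102 0 0 0 | -0.254 -0.204 0.102 0 0 0 | -0.254 -0.204 0.102 0 0 0 | -0.254 -0.204 0.102 0 0 0 | -0.254 -0.204 0.102 0 0 0 | -0.254 -0.204 0.102 0 0 0 | -0.254 -0.204 0.102 0 0 0 | -0.254 -0.204 0.102 0 0 0 | -0.254 -0.204 0.102 0 0 0' > path.dat && python3 -m inch path.dat; python3 -c "
from h import *
print(rel((.508,-.004,.037),np.radians(-22.5)))"
```

```text
time_s: 2.0
eef_pos: [0.5078, -0.0015, 0.1206]
tcp_rot: [-0.61, -3.081, -0.001]
wrist_force: [0.7, -0.6, 0.7]
width: 0.0876
finger_force: 0.0
(array([-0.0012, -0.0023,  0.0836]), array([ 0.0002, -0.0012,  0.0018]))
```

```bash
echo '-0.001 -0.001 0.045 0 0 0 | -0.001 -0.001 0.065 0 0 0 | -0.001 -0.001 0.08 0 0 0 | -0.001 -0.001 0.083 0 0 0 | -0.001 -0.001 0.083 0 0 0 | -0.001 -0.001 0.083 0 0 0' > path.dat && python3 -m inch path.dat 0.05; python3 - <<'E'
from h import *
print(rel((.508,-.004,.037),np.radians(-22.5)))
s=snapshot("side"); t=cv2.resize(s["img"][190:310,270:430],None,fx=4,fy=4,interpolation=2); cv2.imwrite("pics/g1.png",t[...,::-1])
E
```

```text
time_s: 2.6
eef_pos: [0.5097, -0.004, 0.0387]
tcp_rot: [0.611, 3.08, 0.0]
wrist_force: [-0.2, -0.5, 0.1]
width: 0.0506
finger_force: 0.0
(array([ 0.0016, -0.0006,  0.0017]), array([0.0004, 0.0015, 0.0013]))
```

View pics/g1.png

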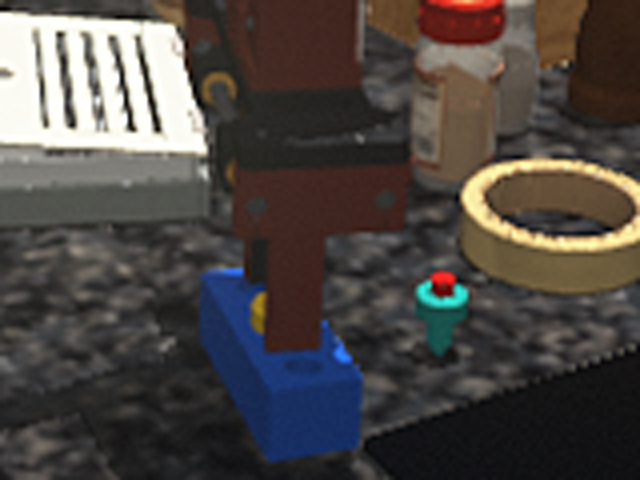

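The fingers straddle the yellow head (crop ~(262,312)), with the tips just above the block. A small correction, then close.

```bash
echo '0.0015 -0.0005 0.0015 0 0 0 | 0.0015 -0.0005 0.0015 0 0 0' > path.dat && python3 -m inch path.dat; echo '0 0 0 0 0 0 | 0 0 0 0 0 0 | 0 0 0 0 0 0 | 0 0 0 0 0 0 | 0 0 0 0 0 0 | 0 0 0 0 0 0' > path.dat && python3 -m inch path.dat 0.015
```

```text
time_s: 2.85
eef_pos: [0.5075, -0.0046, 0.0366]
tcp_rot: [0.613, 3.081, -0.0]
wrist_force: [0.2, -0.6, -0.4]
width: 0.0503
finger_force: 0.0
time_s: 3.45
eef_pos: [0.5075, -0.0047, 0.0362]
tcp_rot: [0.613, 3.081, -0.0]
wrist_force: [-0.8, 0.1, 0.8]
width: 0.0228
finger_force: 30.0
```

```bash
echo '0 0 -0.03 0 0 0 | 0 0 -0.07 0 0 0 | 0 0 -0.1 0 0 0 | 0 0 -0.1 0 0 0 | 0 0 -0.1 0 0 0' > path.dat && python3 -m inch path.dat; python3 -c "
from h import *
print(rel((.4997,.2660,.11),np.radians(-22.5)))"
```

```text
time_s: 3.95
eef_pos: [0.5077, -0.0046, 0.1364]
tcp_rot: [0.612, 3.08, -0.0]
wrist_force: [-0.6, -0.5, -0.6]
width: 0.023
finger_force: 30.0
(array([0.111 , 0.247 , 0.0263]), array([0.0002, 0.0012, 0.0001]))
```

```bash
echo '0.111 0.247 0.02 0 0 0 | 0.111 0.247 0.02 0 0 0 | 0.111 0.247 0.02 0 0 0 | 0.111 0.247 0.02 0 0 0 | 0.111 0.247 0.02 0 0 0 | 0.111 0.247 0.02 0 0 0 | 0.111 0.247 0.02 0 0 0 | 0.111 0.247 0.02 0 0 0 | 0.111 0.247 0.02 0 0 0' > path.dat && python3 -m inch path.dat; python3 - <<'E'
from h import *
print(rel((.4997,.2660,.075),np.radians(-22.5)))
s=snapshot("side"); np.save("side1.npy",s,allow_pickle=True); t=cv2.resize(s["img"][120:260,220:380],None,fx=4,fy=4,interpolation=2); cv2.imwrite("pics/g2.png",t[...,::-1])
E
```

```text
time_s: 4.85
eef_pos: [0.4988, 0.2645, 0.1152]
tcp_rot: [-0.614, -3.079, 0.003]
wrist_force: [-0.2, 0.1, -0.6]
width: 0.0227
finger_force: 30.0
(array([-0.0004,  0.0018,  0.0402]), array([-0.002 , -0.0013, -0.0007]))
```

View pics/g2.png

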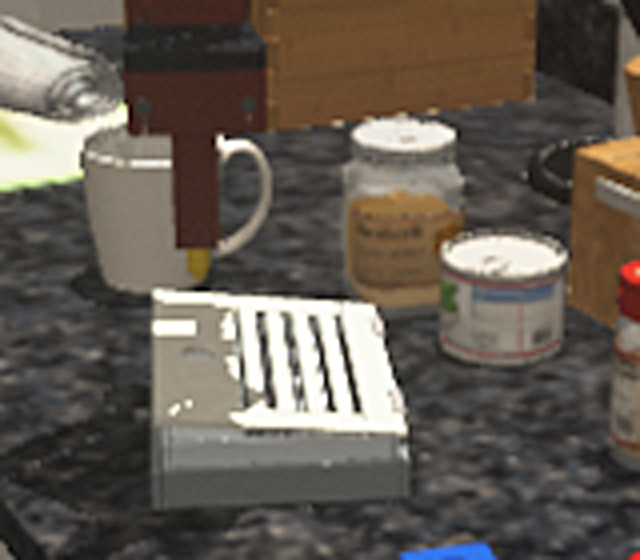

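The rivet is held upright, with its foot at crop (199,280), which is side (269.7,190). The hole shows at crop (197,352), which is side (269.2,208). I check these by ray.

```bash
python3 - <<'E'
from h import *
s=np.load("side1.npy",allow_pickle=True).item(); t0=np.load("top0.npy",allow_pickle=True).item()
z0=[.046,.049,.052]
g=s["img"][200:216,258:282].mean(-1).astype(int); print(g)
for z in z0: print(z,"side",ray_z(s,269.0,207.7,z).round(4),"top",ray_z(t0,305.6,260,z).round(4))
p=state()["eef_pos"]; foot=p-[0,0,.0235]
for q in(p,foot):
    c=s["R"]@q+s["t"]; print(c[:2]/c[2]*K(s)+[s["cx"],s["cy"]])
i=s["img"].astype(int); y=(i[...,0]-i[...,2]>50)&(i[...,1]-i[...,2]>30); y[:175]=0;y[196:]=0;y[:,260:280]&=True; y[:,:260]=0;y[:,280:]=0
a=np.argwhere(y); print([(r,a[a[:,0]==r][:,1].mean(),(a[:,0]==r).sum()) for r in np.unique(a[:,0])])
E
```

```text
[[188 250 243 241 242 243 243 243 243 246 229 134 142 142 143 142 136 183
  252 253 183 137 230 254]
 [224 255 254 254 254 253 253 254 254 255 252 130 140 143 141 142 134 217
  255 254 235 104 216 254]
 [226 255 255 254 254 254 254 254 254 255 253 130 139 144 142 141 134 168
  244 255 253  94 209 255]
 [166 238 229 228 229 227 224 224 227 230 210 136 145 144 142 141 136 184
  252 255 253  84 196 255]
 [118 138 134 131 131 131 129 131 131 129 136 141 145 143 142 141 140 180
  236 232 213 108 185 255]
 [124 147 141 142 141 140 141 142 140 141 142 142 142 146 143 142 142 138
  134 130 146 131 184 255]
 [117 148 142 142 143 145 147 146 136 129 132 137 142 148 152 148 143 142
  143 140 167 162 183 255]
 [122 150 144 144 144 144 145 134 109 108 116 126 122 129 141 147 146 143
  142 140 174 185 171 255]
 [121 150 146 146 144 145 144 133 124 137 137 142 136 139 130 130 144 140
  134 132 158 164 137 251]
 [124 152 147 144 145 143 145 144 143 154 152 153 153 153 144 136 145 139
  191 251 244 188  97 236]
 [120 151 148 145 144 146 146 146 146 147 147 147 148 147 148 147 146 139
  175 251 255 21
[... 448 characters left out ...]
 146 148 148 150 146 148 147 148 148 145
  145 143 142 144 110 178]]
0.046 side [0.5023 0.2725 0.046 ] top [0.4998 0.2661 0.046 ]
0.049 side [0.4996 0.2662 0.049 ] top [0.4995 0.266  0.049 ]
0.052 side [0.4969 0.2599 0.052 ] top [0.4992 0.2659 0.052 ]
[268.28603759 178.81389202]
[268.57787539 189.30058715]
[(np.int64(182), np.float64(269.0), np.int64(5)), (np.int64(183), np.float64(269.0), np.int64(5)), (np.int64(184), np.float64(269.0), np.int64(5)), (np.int64(185), np.float64(269.0), np.int64(5)), (np.int64(186), np.float64(269.0), np.int64(5)), (np.int64(187), np.float64(269.0), np.int64(5)), (np.int64(188), np.float64(269.5), np.int64(4)), (np.int64(189), np.float64(269.5), np.int64(2))]
```

```bash
echo '0.0003 0.0014 0.02 0 0 0 | 0.0003 0.0014 0.036 0 0 0 | 0.0003 0.0014 0.037 0 0 0 | 0.0003 0.0014 0.037 0 0 0 | 0.0003 0.0014 0.037 0 0 0' > path.dat && python3 -m inch path.dat; python3 -c "
from h import *
print(rel((.499,.2660,.056),np.radians(-22.5)))"
```

```text
time_s: 5.4
eef_pos: [0.5004, 0.2671, 0.0799]
tcp_rot: [0.614, 3.08, 0.001]
wrist_force: [1.0, 0.1, -0.5]
width: 0.0227
finger_force: 30.0
(array([ 0.0009, -0.0016,  0.0239]), array([ 0.0007,  0.0009, -0.0008]))
```

```bash
for i in 1 2 3 4; do echo '0 0 0 0 0 0' > path.dat && python3 -m inch path.dat | grep -E 'pos|force'; done
```

```text
eef_pos: [0.5004, 0.2674, 0.08]
wrist_force: [0.6, 0.1, 0.1]
finger_force: 30.0
eef_pos: [0.5002, 0.2676, 0.0799]
wrist_force: [0.0, -0.2, -0.2]
finger_force: 30.0
eef_pos: [0.4999, 0.2676, 0.0796]
wrist_force: [0.1, -0.9, -0.2]
finger_force: 30.0
eef_pos: [0.4998, 0.2676, 0.0794]
wrist_force: [0.3, -0.3, -0.2]
finger_force: 30.0
```

```bash
echo '0.0002 -0.0018 0 0 0 0 | 0.0002 -0.0018 0 0 0 0 | 0.0002 -0.0018 0.005 0 0 0 | 0.0002 -0.0018 0.01 0 0 0 | 0.0002 -0.0018 0.01 0 0 0 | 0.0002 -0.0018 0.01 0 0 0' > path.dat && python3 -m inch path.dat | grep -E 'pos|wrist'; echo '0 0 0.002 0 0 0 | 0 0 0.004 0 0 0 | 0 0 0.006 0 0 0 | 0 0 0.006 0 0 0 | 0 0 0.006 0 0 0' > path.dat && python3 -m inch path.dat
```

```text
eef_pos: [0.4986, 0.2658, 0.0687]
wrist_force: [0.5, 0.5, -0.6]
time_s: 6.9
eef_pos: [0.4988, 0.2659, 0.0631]
tcp_rot: [-0.613, -3.081, 0.0]
wrist_force: [-1.1, 0.5, -0.8]
width: 0.0228
finger_force: 30.0
```

```bash
echo '0 0 0.002 0 0 0 | 0 0 0.004 0 0 0 | 0 0 0.004 0 0 0 | 0 0 0.004 0 0 0' > path.dat && python3 -m inch path.dat | grep -E 'pos|wrist'; echo '0 0 0.002 0 0 0 | 0 0 0.004 0 0 0 | 0 0 0.004 0 0 0 | 0 0 0.004 0 0 0' > path.dat && python3 -m inch path.dat | grep -E 'pos|wrist';echo '0 0 0.001 0 0 0 | 0 0 0.002 0 0 0 | 0 0 0.002 0 0 0 | 0 0 0.002 0 0 0' > path.dat && python3 -m inch path.dat; python3 - <<'E'
from h import *
s=snapshot("side"); t=cv2.resize(s["img"][120:260,220:380],None,fx=4,fy=4,interpolation=2); cv2.imwrite("pics/g3.png",t[...,::-1])
E
```

```text
eef_pos: [0.4987, 0.2658, 0.059]
wrist_force: [-0.7, 0.1, 0.4]
eef_pos: [0.4987, 0.2658, 0.055]
wrist_force: [-0.2, -1.0, -0.9]
time_s: 8.1
eef_pos: [0.4988, 0.2658, 0.0531]
tcp_rot: [-0.613, -3.081, 0.0]
wrist_force: [0.8, 0.3, -1.2]
width: 0.0229
finger_force: 30.0
```

View pics/g3.png

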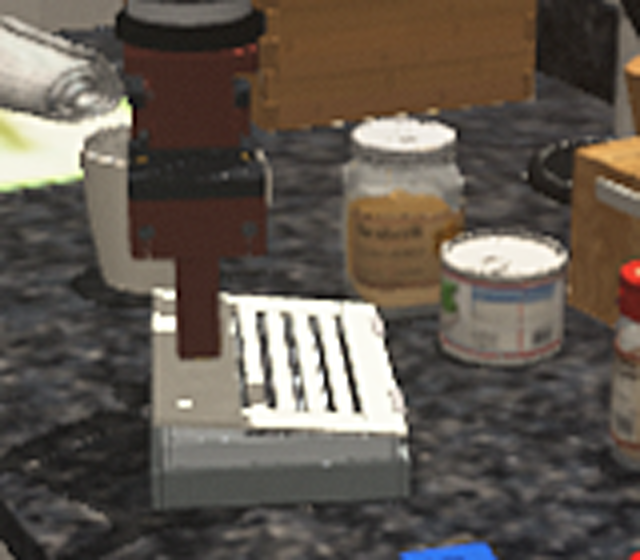

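The rivet went in with no resistance, and the fingertips are just above the cover at crop (197,355). I continue by feel.

```bash
for i in 1 2 3 4; do echo '0 0 0.001 0 0 0 | 0 0 0.001 0 0 0 | 0 0 0.001 0 0 0' > path.dat && python3 -m inch path.dat | grep -E 'pos|wrist|width'; done
```

```text
eef_pos: [0.4988, 0.2658, 0.0521]
wrist_force: [0.1, 0.0, -0.6]
width: 0.0228
eef_pos: [0.4988, 0.2659, 0.0512]
wrist_force: [0.2, -0.1, -0.1]
width: 0.023
eef_pos: [0.4988, 0.2659, 0.0501]
wrist_force: [-0.3, 1.6, 1.1]
width: 0.0227
eef_pos: [0.4988, 0.2659, 0.0491]
wrist_force: [0.0, 0.2, 0.3]
width: 0.0226
```

```bash
for i in 1 2 3 4 5; do echo '0 0 0.001 0 0 0 | 0 0 0.001 0 0 0 | 0 0 0.001 0 0 0' > path.dat && python3 -m inch path.dat | grep -E 'pos|wrist'; done
```

```text
eef_pos: [0.4988, 0.2659, 0.0481]
wrist_force: [-0.1, -0.5, 0.5]
eef_pos: [0.4988, 0.2659, 0.0471]
wrist_force: [-0.1, -0.6, 0.3]
eef_pos: [0.4988, 0.2659, 0.0461]
wrist_force: [-0.9, 0.2, 0.9]
eef_pos: [0.4989, 0.2658, 0.0452]
wrist_force: [-2.3, -0.9, 1.8]
eef_pos: [0.4988, 0.2659, 0.0442]
wrist_force: [-0.1, -1.0, 2.8]
```

```bash
for i in 1 2 3 4; do echo '0 0 0.001 0 0 0 | 0 0 0.001 0 0 0 | 0 0 0.001 0 0 0' > path.dat && python3 -m inch path.dat | grep -E 'pos|wrist'; done
```

```text
eef_pos: [0.4988, 0.2659, 0.0432]
wrist_force: [-1.3, -0.1, 3.8]
eef_pos: [0.4987, 0.266, 0.0421]
wrist_force: [-2.9, 1.4, 5.1]
eef_pos: [0.4986, 0.266, 0.0412]
wrist_force: [-3.1, 0.5, 5.8]
eef_pos: [0.4986, 0.266, 0.0407]
wrist_force: [-3.1, 0.8, 10.0]
```

The cover is firm at TCP z ≈ 0.041 (about 10 N). Ease off, release and go up.

```bash
echo '0 0 -0.002 0 0 0 | 0 0 -0.0035 0 0 0 | 0 0 -0.0035 0 0 0 | 0 0 -0.0035 0 0 0' > path.dat && python3 -m inch path.dat | grep -E 'pos|wrist'; echo '0 0 0 0 0 0 | 0 0 0 0 0 0 | 0 0 0 0 0 0' > path.dat && python3 -m inch path.dat 0.05 | grep -E 'pos|wrist|width'; echo '0 0 -0.02 0 0 0 | 0 0 -0.06 0 0 0 | 0 0 -0.1 0 0 0 | -0 0 -0.1 0 0 0 | 0.0 0 -0.1 0 0 0' > path.dat && python3 -m inch path.dat; python3 - <<'E'
from h import *
s=snapshot("side"); np.save("side2.npy",s,allow_pickle=True); t=cv2.resize(s["img"][140:240,220:350],None,fx=6,fy=6,interpolation=2); cv2.imwrite("pics/g4.png",t[...,::-1])
E
```

```text
eef_pos: [0.4989, 0.2659, 0.0436]
wrist_force: [-1.3, -0.0, 3.0]
eef_pos: [0.4992, 0.2658, 0.0435]
wrist_force: [0.0, 0.4, 3.0]
width: 0.044
time_s: 13.25
eef_pos: [0.4995, 0.2661, 0.1444]
tcp_rot: [0.612, 3.079, 0.002]
wrist_force: [0.3, 0.1, -1.2]
width: 0.0498
finger_force: 0.0
```

View pics/g4.png

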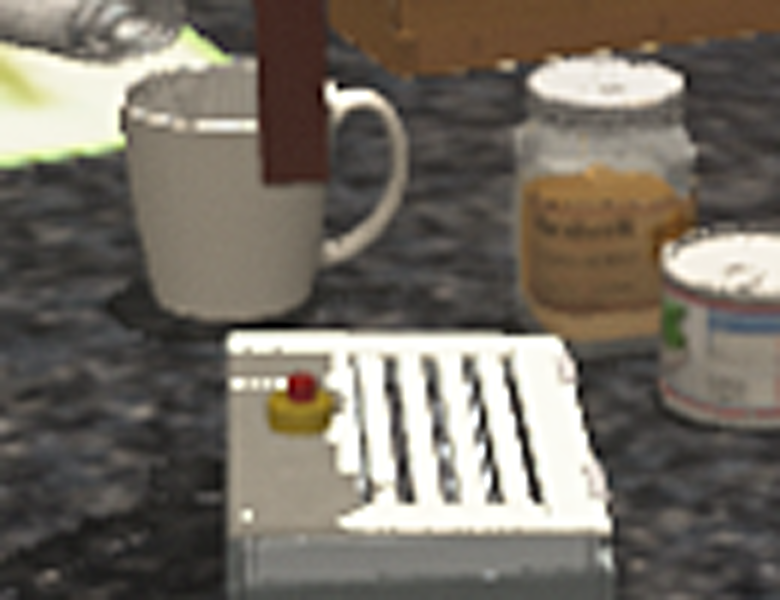

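The rivet sits head-down on the cover at crop (302,412), with the red pin still up at (302,387). Next I locate the pin and come down with the fingers shut.

```bash
python3 - <<'E'
from h import *
s=np.load("side2.npy",allow_pickle=True).item()
i=s["img"].astype(int); m=(i[...,0]>90)&(i[...,1]<70)&(i[...,2]<70); m[:198]=0;m[212:]=0;m[:,:262]=0;m[:,280:]=0
a=np.argwhere(m); print(a.min(0),a.max(0),a.mean(0))
for z in(.056,.058,.06,.062): print(ray_z(s,a[:,1].mean(),a[:,0].mean(),z).round(4))
d=px2w(s,*a.mean(0)[::-1].round()); print(d)
E
echo '0 0 0 0 0 0 | 0 0 0 0 0 0 | 0 0 0.03 0 0 0 | 0 0 0.06 0 0 0 | 0 0 0.068 0 0 0 | 0 0 0.068 0 0 0 | 0 0 0.068 0 0 0 | 0 0 0.068 0 0 0' > path.dat && python3 -m inch path.dat 0
```

```text
[203 268] [206 272] [204.47058824 269.88235294]
[0.5019 0.2664 0.056 ]
[0.5001 0.2621 0.058 ]
[0.4982 0.2578 0.06  ]
[0.4963 0.2535 0.062 ]
[0.49950182 0.26013931 0.05993414]
time_s: 14.1
eef_pos: [0.4998, 0.2663, 0.0768]
tcp_rot: [0.612, 3.08, 0.002]
wrist_force: [-0.5, -0.4, 0.5]
width: 0.0005
finger_force: 0.0
```

```bash
echo '0 -0.001 0.005 0 0 0 | 0 -0.001 0.01 0 0 0 | 0 -0.001 0.012 0 0 0 | 0 -0.001 0.012 0 0 0 | 0 -0.001 0.012 0 0 0' > path.dat && python3 -m inch path.dat| grep -E 'pos|wrist'; for i in 1 2 3 4 5; do echo '0 0 0.001 0 0 0 | 0 0 0.001 0 0 0 | 0 0 0.001 0 0 0' > path.dat && python3 -m inch path.dat | grep -E 'pos|wrist'; done
```

```text
eef_pos: [0.4984, 0.2649, 0.0636]
wrist_force: [0.5, -0.0, 0.2]
eef_pos: [0.4985, 0.265, 0.0627]
wrist_force: [-0.2, -0.7, 0.4]
eef_pos: [0.4985, 0.2649, 0.0616]
wrist_force: [0.3, 0.3, 0.1]
eef_pos: [0.4984, 0.265, 0.0608]
wrist_force: [-1.3, -0.2, 3.0]
eef_pos: [0.4983, 0.265, 0.0597]
wrist_force: [-1.7, 1.3, 4.9]
eef_pos: [0.4982, 0.265, 0.0586]
wrist_force: [-3.4, 0.9, 5.8]
```

```bash
for i in 1 2 3 4; do echo '0 0 0.001 0 0 0 | 0 0 0.001 0 0 0 | 0 0 0.001 0 0 0' > path.dat && python3 -m inch path.dat | grep -E 'pos|wrist'; done
```

```text
eef_pos: [0.4981, 0.2651, 0.0577]
wrist_force: [-3.5, 1.4, 7.0]
eef_pos: [0.498, 0.2652, 0.0569]
wrist_force: [-3.3, 1.6, 8.6]
eef_pos: [0.4979, 0.2652, 0.056]
wrist_force: [-4.4, 1.4, 9.1]
eef_pos: [0.4979, 0.2652, 0.055]
wrist_force: [-5.2, 2.2, 9.9]
```

```bash
for i in 1 2 3 4; do echo '0 0 0.001 0 0 0 | 0 0 0.001 0 0 0 | 0 0 0.001 0 0 0' > path.dat && python3 -m inch path.dat | grep -E 'pos|wrist'; done
```

```text
eef_pos: [0.4979, 0.2652, 0.054]
wrist_force: [-4.4, 1.8, 8.6]
eef_pos: [0.4979, 0.2652, 0.053]
wrist_force: [-4.7, 2.0, 9.1]
eef_pos: [0.4979, 0.2652, 0.052]
wrist_force: [-4.3, 1.6, 8.7]
eef_pos: [0.4979, 0.2652, 0.051]
wrist_force: [-4.3, 1.5, 8.8]
```

```bash
for i in 1 2 3 4; do echo '0 0 0.0005 0 0 0 | 0 0 0.0005 0 0 0 | 0 0 0.0005 0 0 0' > path.dat && python3 -m inch path.dat | grep -E 'pos|wrist'; done
```

```text
eef_pos: [0.4978, 0.2652, 0.0505]
wrist_force: [-3.5, 1.8, 9.2]
eef_pos: [0.4979, 0.2652, 0.0501]
wrist_force: [-4.7, 1.8, 9.9]
eef_pos: [0.4979, 0.2652, 0.0496]
wrist_force: [-4.0, 1.8, 9.4]
eef_pos: [0.4979, 0.2652, 0.0491]
wrist_force: [-5.5, 0.8, 9.9]
```

```bash
for i in 1 2 3; do echo '0 0 0.0005 0 0 0 | 0 0 0.0005 0 0 0 | 0 0 0.0005 0 0 0' > path.dat && python3 -m inch path.dat | grep -E 'pos|wrist'; done
```

```text
eef_pos: [0.4979, 0.2653, 0.0489]
wrist_force: [-4.8, 1.0, 13.5]
eef_pos: [0.4979, 0.2653, 0.0487]
wrist_force: [-7.4, 1.2, 15.6]
eef_pos: [0.4979, 0.2653, 0.0485]
wrist_force: [-5.8, 0.8, 18.2]
```

The force rises sharply at z ≈ 0.049, so the fingers are on the head and the pin is flush. Go up and check.

```bash
echo '0 0 -0.004 0 0 0 | 0 0 -0.03 0 0 0 | 0 0 -0.07 0 0 0 | 0 0 -0.1 0 0 0 | 0 0 -0.1 0 0 0 | 0 0 -0.1 0 0 0' > path.dat && python3 -m inch path.dat | grep -E 'time|pos|wrist'; python3 - <<'E'
from h import *
s=snapshot("side"); np.save("side3.npy",s,allow_pickle=True); t=cv2.resize(s["img"][140:240,220:350],None,fx=6,fy=6,interpolation=2); cv2.imwrite("pics/g5.png",t[...,::-1])
P=cloud(s); print("head z",P[203:212,266:274,2].round(4).max(1)); 
b=np.load("side2.npy",allow_pickle=True).item(); B=cloud(b)
for p in[(262,215),(266,220),(262,205),(285,222)]: print(p,B[p[1],p[0]].round(4),P[p[1],p[0]].round(4))
E
```

```text
time_s: 21.2
eef_pos: [0.4991, 0.2649, 0.1474]
wrist_force: [-0.6, -0.5, 0.8]
head z [0.0433 0.0432 0.0538 0.0526 0.0525 0.0533 0.0522 0.0497 0.0482]
(262, 215) [0.4739 0.2445 0.0461] [0.4767 0.251  0.0429]
(266, 220) [0.4721 0.2199 0.0452] [0.4744 0.2253 0.0424]
(262, 205) [0.496  0.2957 0.0448] [0.4984 0.3013 0.0421]
(285, 222) [0.5044 0.1981 0.0425] [0.5035 0.1962 0.0436]
```

View pics/g5.png

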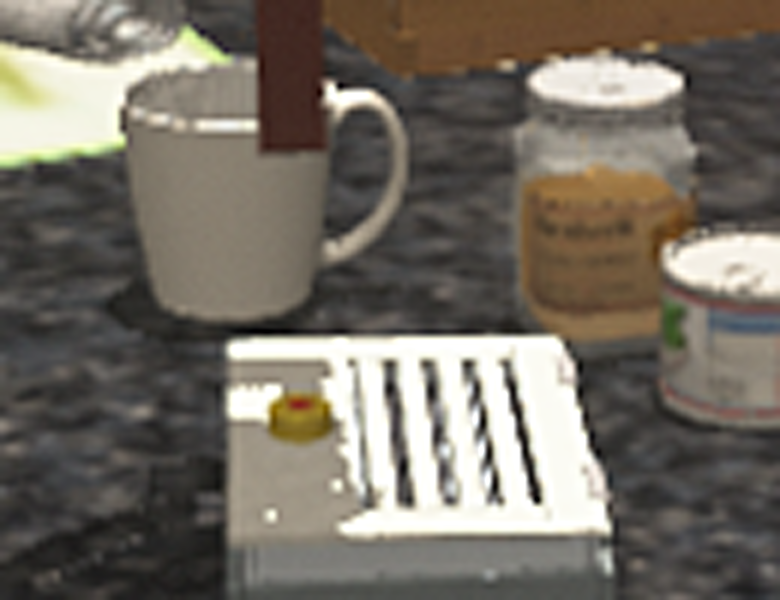

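The pin is flush at crop (300,404), the head is on the cover, and the cover is held about 3 mm lower. I hand the job in.

```bash
echo '0 0 -0.02 0 0 0 | 0 0 -0.02 0 0 0 | 0 0 -0.02 0 0 0' > path.dat && python3 -m inch path.dat 0.05 | grep -E 'time|width'; python3 -c "
from plant import *
print(finish_job())"
```

```text
time_s: 21.55
width: 0.0214
the job is handed in; nothing more can be done
None
```

The job is handed in at about 21.6 s: the yellow rivet is fully seated in the cover's hole, its red pin is pressed flush (peak reading 18 N vertical, under the 2.5 kg limit), the cover stays down about 3 mm lower in the last picture, and the gripper is clear of everything.

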